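# Rake the upper tray out of the drying bay and stack it

## Robot

A 7-joint arm with a two-finger parallel gripper is mounted at the origin on a cart in front of the work surface, level with it; the furniture and walls round the work are solid. World frame = base frame: x ahead of the robot, y to its left, z up, the work surface at z = 0. Lengths are in m, angles in degrees, forces in N, time in s.
With the tool pointing down it reaches from about 0.425 to 0.875 m from the base axis. Payload 4.7 kg.
Tool frame: the origin (TCP) lies on the centre line of the jaws, within the pads' length; the fingertips stand 14 mm ahead of it and the grasp point (between the pads) lies 5 mm behind it; z points along the fingers, y is the line along which they close (so a half turn about z gives the same grasp; the last joint's range is limited). The gripper opens to 87 mm and grips with 3 to 60 N. Pads are 19 mm wide; open, the fingers measure 117 mm over their backs; the gripper's body (75 mm by 190 mm) begins 51 mm behind the grasp point.
Start: joints at [65.781, 18.392, -4.016, 83.108, 1.295, 78.541, -3.26], TCP at [0.275, -0.589, 0.237] pointing down, gripper open.
Joint ranges: [-163.93, 163.93], [-17.29, 119.83], [-79.2, 71.16], [3.27, 140.29], [-89.18, 269.18], [5.43, 117.66], [-154.24, 154.24]. Speed limits (degrees/s): [147.25, 147.25, 180, 180, 180, 180, 180].

## Interface

Orientations are given as [roll, pitch, yaw] about the fixed x, y, z axes, in that order (R = Rz(yaw) Ry(pitch) Rx(roll)).
In Python, from cell import env gives the robot as it stands.
- The arm moves only by the tool jog_arm, never from a script. Its argument "motion" is a list that holds one entry, the list of rows, each a list of 7 numbers: the shift along the tool's x, y, z in units of 0.1 m (1.0 is 0.1 m), then the turn, a rotation vector about the tool's x, y, z in units of 180 degrees (1.0 is 180 degrees), then the closure, from 0 (fully open) to 1 (shut). A call has 1 to 5 rows; each row is the pose to reach, as a shift and turn from the pose commanded when the call began, along the tool's axes at that moment, turning the shorter way round; what a row does not reach only later rows make up. A row lasts 1/10 s, in which the tool goes at most 50 mm and 8.59 degrees, less where a joint would pass 70% of its speed; a pose out of reach is approached as far as the arm can. A call with a number of a shift or a turn outside -1 to 1 is refused whole. A call with a gripper value outside its range is refused whole. The fingers move at their own pace and stop on an object; "grip_force" is the grip in N (left out, the last holds). Time passes only in rows, so rows that repeat a pose let the fingers close. It gives the time, the measured TCP pose, the force, the opening and the grip force at its end, in the units of the state.
- env.get_obs(): the state, without advancing time (a new reading comes with each control period).
- env.read_camera(name): name is "side" or "top"; returns (picture, depth): 420x560x3 uint8, red, green, blue; 420x560 float32, m along the optical axis (not along the pixel's ray), 0 where there is no reading.
- env.camera_info(name): a dict with "camera_matrix" (3x3 intrinsics, pixels), "origin" and "orientation" of the camera in the world. Camera axes: x right, y down, z forward; pixel columns grow to the right and rows downward; lengths in m; the calibration is good to about 2 mm. A picture is of the moment at which its call begins. camera_info takes no time and is no camera call.
- env.sign_off(): hands the job in; it is judged then, once.
The state is a dict: "time_s": time; "qpos": joint angles; "joint_velocities": joint speeds; "effort": joint torques, N m; "tool_pos": TCP position; "tool_rot": TCP orientation; "force": force on the tool from outside, world axes, zero at the start; "wrist_torque": the same for the moment, N m; "grip_width": finger opening in m; "grasp_force": force on a finger pad.
Only numpy, scipy, OpenCV 4.12 (cv2) and the standard library are available. Lean on these libraries where they do the work, as an engineer would, in place of code of your own. Each camera call takes 0.05 s, during which the arm holds its last target. There are 200 camera calls.

## Task

The upper instrument tray has been pushed deep into the narrow clear-roofed drying bay. Take the long rake and draw the tray all the way out of the bay onto the table with it, not touching the tray with the gripper until it is completely out. Lay the rake down on the table clear of the trays, and stack the upper tray on the lower tray so that all four feet drop into the corner sockets and it sits flush, leaving the two jars and the round timer where they stand.

Things in the scene. Friction and masses are not known exactly. Their poses are not given: they have to be found in the camera images.
- bay: Fixed narrow box: white sides, clear roof; 246 long (x) x 100 wide (y) x 107 mm high. +x end closed, -x end open (mouth). Inside 240 deep, 92 wide; floor 2 mm, roof underside 100 mm above the table. Origin: centre of its underside; +x points from the mouth inwards, z up.
- bay_mouth (a point): Point at the middle of the bay's mouth, at floor level (2 mm above the table), 123 mm from the bay's origin along its -x. Same axes as the bay.
- upper_tray: Loose open tray, 116 long (x) x 56 wide (y) x 35 mm, 160 g. Origin: under its centre at the tips of its feet, z up. Side walls 7, end walls 3 mm thick; body from 9 to 35 mm up, inner floor 12 mm up, empty inside (a blade fits in). 4 round feet 10 mm across, 9 tall, tips tapered to 6, at x +-47.5, y +-17.5 mm. Starts along the bay, near end 58-115 mm inside the mouth. Alike after a half turn.
- lower_tray: Loose open tray, 116 long (x) x 56 wide (y) x 30 mm high, 450 g, on the table. Origin: centre of its underside, z up. 4 square sockets open upward in its corners, at x +-47.5, y +-17.5 mm, 15 mm wide, 13 deep. Stacked, the upper tray's body rests on this rim: its origin 21 mm above this one's, long axes parallel. Alike after a half turn.
- rake: Loose rake, 150 g, standing blade down. Origin: under the handle at the point to grip, level with the underside; +x along it to the blade, z up. Handle: grey ribbed bar 18 wide (y), 34 mm high, x -55 to +45. Round shank 8 mm thick, centre line 26 mm up, to x = 220 mm, where a flat blade hangs: 26 wide (y), 4 thick, from 0 to 30 mm up. Centre of mass at x = 23 mm.
- rake_blade (a point): Middle of the blade's lower edge, 220 mm ahead of the rake's origin. Same axes as the rake.
- mask_pot: Bystander: dark jar, 69 mm across, 55 mm high, origin under its centre.
- cream_pot_a: Bystander: pale jar, 63 mm across, 45 mm high, origin under its centre.
- timer: Bystander: round countdown timer, 64 mm across, 38 mm high, origin under its centre.

How it is judged:
By the outcome, as a careful person would: the job done as asked, in the order asked, and still so for the second after the job is handed in, with the robot touching nothing.
It also fails if it takes over 66 s, if anything falls off the work surface, if the arm or the gripper's body presses on something with over 40 N, if the wrist force passes 120 N, or if a joint passes its speed limit or range.

## Working session

There is one attempt and no reset: what is moved stays moved. The work goes in short steps, Python scripts to look and compute and a tool call to move; the robot and the scene stay as the last step left them, time stands still between calls to the robot, and variables do not carry over. Pictures are saved under pics/ and viewed, at most 10 in all, crops included, and the job is handed in when it is done.

Besides the shell and the picture viewer there is one more tool, called after "Request:" as a command line: name --argument value ..., lists and objects as JSON in quotes. jog_arm: Moves the arm, as the interface text tells. Shifts and turns lie within -1 to 1; 1 stands for 0.1 m of shift or 180 degrees of turn. Its arguments: {"type":"object","properties":{"motion":{"type":"array","items":{"type":"array","items":{"type":"array","items":{"type":"number"}}}},"grip_force":{"type":"number"}},"required":["motion"]}

```bash
ls; mkdir -p pics; python3 - <<'E'
from cell import env
import cv2,numpy as np
for n in("top","side"):
    p,d=env.read_camera(n); cv2.imwrite(f"pics/{n}0.png",p[:,:,::-1]); np.savez(f"{n}0.npz",p=p,d=d)
    print(n,env.camera_info(n))
print(env.get_obs())
E
```

```text
pics
top {'camera_matrix': array([[420.13227929,   0.        , 280.95109879],
       [  0.        , 420.13227929, 208.9456206 ],
       [  0.        ,   0.        ,   1.        ]]), 'origin': array([ 0.36122497, -0.0901428 ,  1.31323018]), 'orientation': array([-169.24989279,    0.46462207,  -91.06740772])}
side {'camera_matrix': array([[414.80581594,   0.        , 284.03284575],
       [  0.        , 414.80581594, 209.10604864],
       [  0.        ,   0.        ,   1.        ]]), 'origin': array([ 0.72201287, -0.62320188,  0.90766276]), 'orientation': array([-145.73098381,    0.57637093,   10.44803561])}
{'time_s': 0.1, 'qpos': array([65.7788495 , 18.43336776, -4.01286489, 83.16820759,  1.29547393,
       78.5390615 , -3.25944218]), 'joint_velocities': array([-0.03363418, -0.14993915,  0.02596285, -0.20709626, -0.02477518,
        0.04285126, -0.07775536]), 'effort': array([ 1.76393210e-04, -4.92572737e+01, -4.05209083e-01, -3.13400853e+01,
       -6.40334166e-02,  3.94639384e-02,  6.89354101e-05]), 'tool_pos': array([ 0.27473301, -0.58857628,  0.23558427]), 'tool_rot': array([-1.79904607e+02,  6.70100847e-03,  2.50288790e+01]), 'force': array([-0.28138296, -0.29935675,  0.12328047]), 'wrist_torque': array([ 0.02597274, -0.01713556, -0.024756  ]), 'grasp_force': 0.0, 'grip_width': 0.0870452934188503}
```

View pics/top0.png

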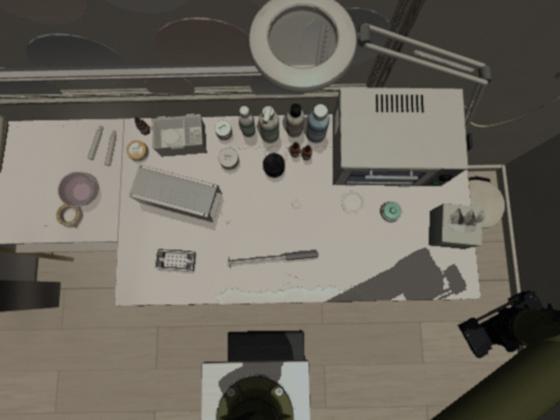

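View pics/side0.png

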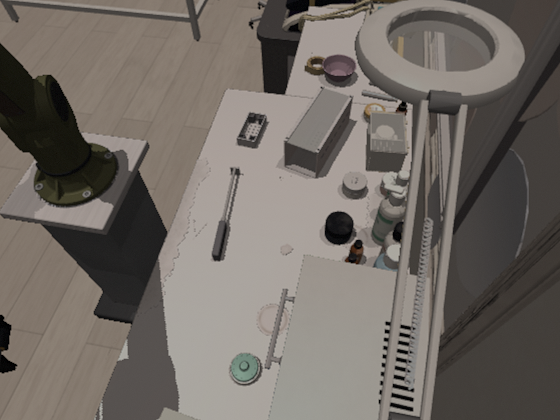

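Top view: bay about (175,192) with its mouth to the right, lower tray (176,260), rake from blade (230,262) to handle (318,254), jars (274,165) and (228,157), teal round item (391,211). Enlarged crops next.

```bash
cat > h.py <<'E'
import numpy as np,cv2
from cell import env
from scipy.spatial.transform import Rotation as R
def cam(n):
    c=env.camera_info(n); return c["camera_matrix"],c["origin"],R.from_euler("xyz",c["orientation"],degrees=True).as_matrix()
def ray(n,uv):
    K,o,M=cam(n); v=M@np.linalg.solve(K,[uv[0],uv[1],1]); return o,v/np.linalg.norm(v)
def onz(n,uv,z):
    o,v=ray(n,uv); return o+v*(z-o[2])/v[2]
def tri(a,b):
    o1,v1=ray("top",a);o2,v2=ray("side",b)
    s=np.linalg.lstsq(np.c_[v1,-v2],o2-o1,rcond=None)[0]
    p,q=o1+s[0]*v1,o2+s[1]*v2; return (p+q)/2,np.linalg.norm(p-q)
def proj(n,P):
    K,o,M=cam(n); q=K@(M.T@(np.asarray(P)-o)); return q[:2]/q[2]
def crop(n,p,u0,v0,u1,v1,s,name):
    im=cv2.resize(p[v0:v1,u0:u1,::-1],None,fx=s,fy=s,interpolation=cv2.INTER_CUBIC)
    for u in range(u0-u0%-10,u1,10): cv2.line(im,(int((u-u0+.5)*s),0),(int((u-u0+.5)*s),12 if u%50 else 25),(0,0,255),1)
    for v in range(v0-v0%-10,v1,10): cv2.line(im,(0,int((v-v0+.5)*s)),(12 if v%50 else 25,int((v-v0+.5)*s)),(0,0,255),1)
    for u in range(u0-u0%-50,u1,50): cv2.putText(im,str(u),(int((u-u0)*s),36),0,.4,(0,0,255),1)
    for v in range(v0-v0%-50,v1,50): cv2.putText(im,str(v),(27,int((v-v0)*s)+5),0,.4,(0,0,255),1)
    cv2.imwrite(f"pics/{name}.png",im)
E
python3 - <<'E'
from h import *
t=np.load("top0.npz");s=np.load("side0.npz")
g=lambda p:np.clip(255*(p/255.)**.6*1.0,0,255).astype(np.uint8)
crop("top",g(t["p"]),125,160,325,280,4,"top0c")
crop("side",g(s["p"]),205,85,365,265,3.3,"side0c")
E
```

```text
(no output)
```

View pics/top0c.png

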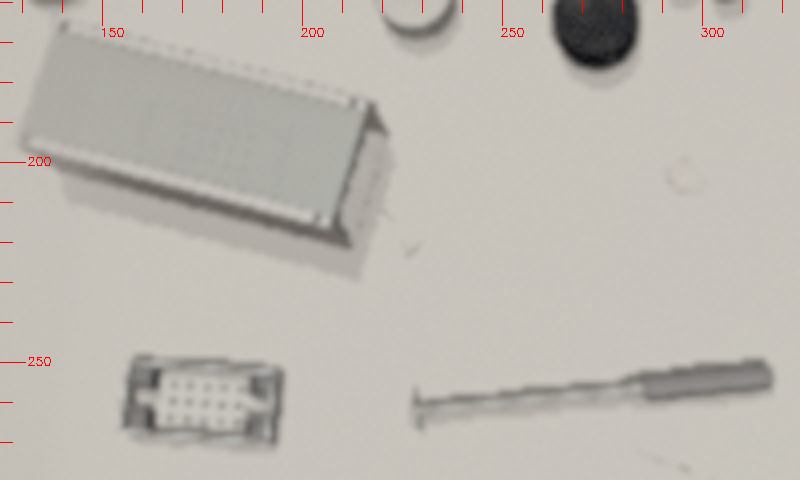

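View pics/side0c.png

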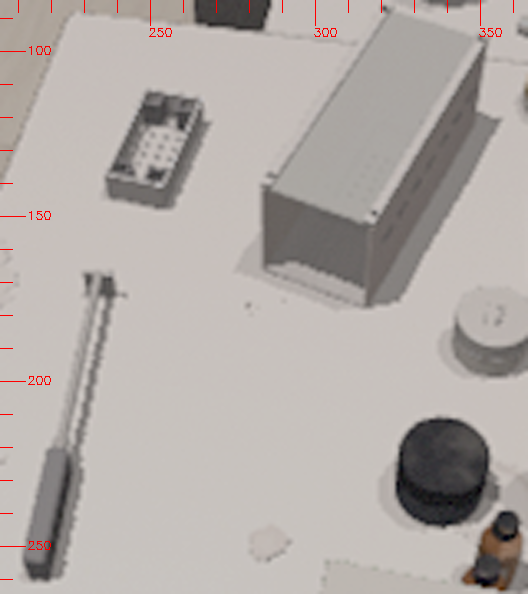

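Top crop shows the bay roof corners at about (217.5,185), (209,215.8), (130,196.5), (140,165.8), the lower tray at (176,260), and the rake from blade (229,261.5) to handle end (317,253). A faint dotted patch under the roof is the upper tray. The side crop shows the mouth roof corners (284.8,139), (317.5,150.3) and the blade near (235,168).

```bash
python3 - <<'E'
from h import *
np.set_printoptions(precision=4,suppress=True)
P=lambda x,y:(125+x/4-.5,160+y/4-.5); S=lambda x,y:(205+x/3.3-.5,85+y/3.3-.5)
for n,a,b in [("bay mouth R(+x)",P(372,102),S(373,217)),("bay mouth L",P(338,225),S(265,180)),("bay far L",P(22,148),S(385,8)),("bay far R",P(62,25),S(485,40)),
 ("hand end",P(770,373),S(37,557)),("hand front",P(642,386),S(62,452)),("blade",P(418,397),S(99,275)),
 ("tray a",P(135,355),S(148,92)),("tray b",P(282,370),S(110,180)),("tray c",P(275,444),S(165,190))]: print(n,*tri(a,b))
# depth clouds
for n in("top","side"):
    f=np.load(n+"0.npz");d=f["d"];K,o,M=cam(n)
    v,u=np.mgrid[:420,:560]; W=(np.stack([(u-K[0,2])/K[0,0]*d,(v-K[1,2])/K[1,1]*d,d],-1)@M.T+o)
    np.save(n+"_W.npy",W)
    m0=d>0
    def fit(name,lo,hi,z0,z1):
        m=m0&(W[...,0]>lo[0])&(W[...,0]<hi[0])&(W[...,1]>lo[1])&(W[...,1]<hi[1])&(W[...,2]>z0)&(W[...,2]<z1)
        q=W[m]
        if len(q)<5: print(n,name,len(q));return
        r=cv2.minAreaRect((q[:,:2]*1000).astype(np.float32)); print(n,name,len(q),"z",np.median(q[:,2]),np.percentile(q[:,2],95),"mean",q.mean(0)[:2],r)
    B=lambda n0,ua,ub,z0,z1:None
    if n=="top":
        for nm,(u0,v0,u1,v1) in dict(bay=(125,160,222,225),tray=(150,245,202,274),handle=(285,245,322,265),rake=(225,245,322,272),mask=(255,145,295,180),cream=(212,140,245,175),teal=(375,195,408,228)).items():
            a,b=onz("top",(u1,v1),0),onz("top",(u0,v0),0)
            fit(nm,a,b,.02 if nm!="bay" else .1,.3)
    else:
        for nm,lo,hi in [("tray",(.3,.1),(.42,.32)),("rake",(.3,-.2),(.45,.09)),("bay",(.4,.0),(.65,.35))]:
            fit(nm,lo,hi,.015 if nm!="bay" else .1,.3)
    print(n,"table z",np.median(W[...,2][m0&(abs(W[...,0]-.45)<.02)&(abs(W[...,1]+.1)<.05)]))
E
```

```text
bay mouth R(+x) [0.6661 0.1014 0.1131] 0.0029693601529001937
bay mouth L [0.5756 0.1257 0.1124] 0.00464673656857951
bay far L [0.6408 0.3638 0.0985] 0.004591717241360556
bay far R [0.7338 0.3375 0.0985] 0.00177337446160337
hand end [ 0.4671 -0.1914  0.0306] 0.0004728702434720604
hand front [ 0.4591 -0.0943  0.0205] 0.0014295639972002046
blade [0.4502 0.0742 0.0336] 0.008013416932903283
tray a [0.4666 0.2692 0.0707] 0.044710197161992773
tray b [0.4561 0.1623 0.0657] 0.04001276560735137
tray c [ 0.4451  0.2055 -0.0144] 0.049545275468820524
top bay 2651 z 0.10468814732123266 0.10994960583095603 mean [0.6553 0.2368] ((655.8821411132812, 237.82272338867188), (247.8426055908203, 100.7864990234375), 73.87242126464844)
top tray 229 z 0.02966943750648765 0.03461283046407706 mean [0.4553 0.2469] ((454.8812255859375, 245.62295532226562), (118.00240325927734, 56.17153549194336), 84.48809051513672)
top handle 197 z 0.03392709273013472 0.03801714356461012 mean [ 0.4622 -0.1434] ((462.53741455078125, -144.02688598632812), (18.346818923950195, 96.17283630371094), 4.683032512664795)
top rake 369 z 0.
[... 437 characters left out ...]
0390625, 81.20059204101562), (103.71024322509766, 60.30181884765625), 0.05214899405837059)
top teal 278 z 0.028202381822281297 0.037502529335096 mean [ 0.5944 -0.4254] ((594.66796875, -426.19866943359375), (59.38413619995117, 56.377960205078125), 54.9532470703125)
top table z 0.002516609339609621
side tray 0
side rake 55 z 0.027813530816140908 0.03017117822595894 mean [0.4455 0.0513] ((449.12567138671875, 35.740074157714844), (14.71712875366211, 91.18943786621094), 9.672581672668457)
side bay 897 z 0.10220170212348745 0.1066293022669998 mean [0.6226 0.2003] ((612.4116821289062, 226.89187622070312), (240.7075653076172, 75.11161804199219), 89.97875213623047)
side table z 0.00016815067607900414
```

```bash
python3 - <<'E'
from h import *
from scipy.optimize import least_squares
np.set_printoptions(precision=4,suppress=True)
P=lambda x,y:(125+x/4-.5,160+y/4-.5); S=lambda x,y:(205+x/3.3-.5,85+y/3.3-.5)
def fit(name,obs,g):
    def f(p):
        c,s=np.cos(p[2]),np.sin(p[2]); r=[]
        for n,uv,q in obs: r+=list(proj(n,[p[0]+c*q[0]-s*q[1],p[1]+s*q[0]+c*q[1],q[2]])-uv)
        return r
    o=least_squares(f,g,loss="soft_l1"); print(name,o.x[:2],np.degrees(o.x[2]),"res px",np.array(f(o.x)).round(1)); return o.x
a,b=.123,.05
m=[(-a,-b,.107),(-a,b,.107),(a,b,.107),(a,-b,.107),(-a,b,0),(-a,-b,0)]
bay=fit("bay",[("top",P(372,102),m[0]),("top",P(338,225),m[1]),("top",P(22,148),m[2]),("top",P(62,25),m[3]),("side",S(373,217),m[0]),("side",S(265,180),m[1]),("side",S(385,8),m[2]),("side",S(485,40),m[3]),("side",S(265,268),m[4]),("side",S(370,305),m[5])],[.655,.235,1.29])
a,b=.058,.028
fit("lower",[("top",P(137,355),(a,-b,.03)),("top",P(283,370),(-a,-b,.03)),("top",P(275,445),(-a,b,.03)),("top",P(124,429),(a,b,.03)),("side",S(148,92),(a,b,.03)),("side",S(203,102),(a,-b,.03)),("side",S(163,191),(-a,-b,.03)),("side",S(108,179),(-a,b,.03))],[.455,.246,1.47])
fit("rake",[("top",P(773,375),(-.055,0,.034)),("top",P(641,386),(.045,0,.034)),("top",P(417,398),(.22,0,.03)),("side",S(35,550),(-.055,0,.034)),("side",S(64,452),(.045,0,.034)),("side",S(99,272),(.22,0,.03))],[.462,-.139,1.63])
# warp the roof view to floor-level bay frame (z=.014), 3px/mm
im=np.load("top0.npz")["p"]
c,s=np.cos(bay[2]),np.sin(bay[2]);T=lambda x,y,z:proj("top",[bay[0]+c*x-s*y,bay[1]+s*x+c*y,z])
src=np.float32([T(-.14,.05,.035),T(.12,.05,.035),T(.12,-.05,.035),T(-.14,-.05,.035)])
dst=np.float32([[0,0],[780,0],[780,300],[0,300]])
w=cv2.warpPerspective(im,cv2.getPerspectiveTransform(src,dst),(780,300),flags=cv2.INTER_CUBIC)
g=cv2.createCLAHE(6,(3,2)).apply(cv2.cvtColor(w,cv2.COLOR_RGB2GRAY));cv2.imwrite("pics/roof.png",g)
E
```

```text
bay [0.6543 0.2326] 74.54192146154804 res px [ 0.4 -1.1 -0.6  0.4 -1.6 -0.7 -1.1 -1.6  0.7  2.2 -1.6  1.2 -1.2 -2.3
  0.6 -2.2 -1.1  0.8 -0.7  1.5]
lower [0.4558 0.2384] 83.62978517635543 res px [-0.3  0.   0.8 -0.3  0.4 -0.6  0.3 -0.1 -0.3 -0.8  0.5 -0.3  0.  -0.2
 -1.5 -0.6]
rake [ 0.4631 -0.1397] 93.65409714599336 res px [ 0.3 -0.5  0.5 -0.5 -0.8  1.4 -0.3  2.6 -0.6 -2.8  1.6 -0.4]
```

View pics/roof.png

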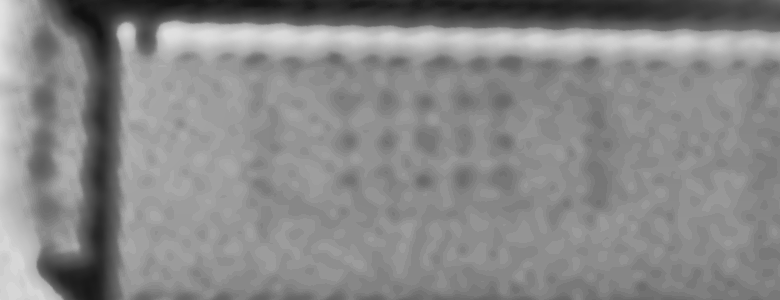

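The roof view shows the tray: floor dots centred near (425,140), end walls at 260 and 597. That puts its near end about 68 mm inside the mouth, centred across the bay. A planner helper comes next, then the rake grasp.

```bash
cat > plan.py <<'E'
from h import *
import json
def plan(start,wps,vmax=.03,wmax=8.5):
    """start/wps: (x,y,z,yaw) tool-down poses; prints jog rows [shift/0.1, turn/180]; per-row speed vmax m"""
    p=np.array(start,float)
    for w in wps:
        w=np.array(w[:4],float); v=w_v=vmax
        d=w-p; n=int(max(1,np.ceil(np.linalg.norm(d[:3])/v),np.ceil(abs(d[3])/wmax)))
        done=0
        while done<n:
            c,s=np.cos(np.radians(p[3])),np.sin(np.radians(p[3]))
            step=d/n; k=min(5,n-done)
            f=lambda j:[round((c*step[0]+s*step[1])*j*10,3),round((s*step[0]-c*step[1])*j*10,3),round(-step[2]*j*10,3),0,0,round(-step[3]*j/180,4)]
            while k>1 and max(map(abs,f(k)))>1: k-=1
            print(json.dumps([f(j) for j in range(1,k+1)])); p=p+step*k; done+=k
        print("-- at",p.round(4))
def yaw(): 
    o=env.get_obs(); return o["tool_pos"].round(4),o["tool_rot"].round(2),o["force"].round(1),o["grip_width"],o["grasp_force"],o["time_s"]
E
python3 - <<'E'
from plan import *
plan((.275,-.589,.237,25.0),[(.463,-.140,.15,93.6),(.463,-.14,.02,93.6)],.032)
print(onz("top",(176.2,259.7),.03), onz("top",(125+204/4-.5,160+400/4-.5),.03))
E
```

```text
[[0.225, -0.205, 0.054, 0, 0, -0.0238], [0.45, -0.409, 0.109, 0, 0, -0.0476], [0.675, -0.614, 0.163, 0, 0, -0.0715], [0.9, -0.819, 0.217, 0, 0, -0.0953]]
[[0.275, -0.129, 0.054, 0, 0, -0.0238], [0.551, -0.258, 0.109, 0, 0, -0.0476], [0.826, -0.388, 0.163, 0, 0, -0.0715]]
[[0.297, -0.065, 0.054, 0, 0, -0.0238], [0.595, -0.129, 0.109, 0, 0, -0.0476], [0.892, -0.194, 0.163, 0, 0, -0.0715]]
[[0.304, 0.003, 0.054, 0, 0, -0.0238], [0.608, 0.006, 0.109, 0, 0, -0.0476], [0.913, 0.009, 0.163, 0, 0, -0.0715]]
[[0.296, 0.071, 0.054, 0, 0, -0.0238], [0.592, 0.142, 0.109, 0, 0, -0.0476], [0.888, 0.212, 0.163, 0, 0, -0.0715]]
-- at [ 0.463 -0.14   0.15  93.6  ]
[[0.0, 0.0, 0.26, 0, 0, -0.0], [0.0, 0.0, 0.52, 0, 0, -0.0], [0.0, 0.0, 0.78, 0, 0, -0.0]]
[[0.0, 0.0, 0.26, 0, 0, -0.0], [0.0, 0.0, 0.52, 0, 0, -0.0]]
-- at [ 4.63e-01 -1.40e-01  2.00e-02  9.36e+01]
[0.45414725 0.23761178 0.03      ] [0.45479478 0.23976473 0.03      ]
```

Request:
jog_arm --motion '[[[0.225,-0.205,0.055,0,0,-0.024,0],[0.45,-0.41,0.11,0,0,-0.048,0],[0.675,-0.615,0.163,0,0,-0.0715,0],[0.9,-0.82,0.217,0,0,-0.0953,0]]]'

```text
time_s: 0.5
tool_pos: [0.322, -0.4752, 0.2141]
tool_rot: [-180.0, -0.0, 42.3]
force: [0.3, 0.1, 0.2]
grip_width: 0.0874
grasp_force: 0.0
```

Request:
jog_arm --motion '[[[0.275,-0.13,0.055,0,0,-0.024,0],[0.55,-0.26,0.11,0,0,-0.048,0],[0.826,-0.388,0.163,0,0,-0.0715,0]]]'

```text
time_s: 0.8
tool_pos: [0.357, -0.391, 0.1979]
tool_rot: [-180.0, -0.0, 55.2]
force: [0.3, 0.0, 0.1]
grip_width: 0.0868
grasp_force: 0.0
```

Request:
jog_arm --motion '[[[0.297,-0.065,0.055,0,0,-0.024,0],[0.595,-0.13,0.11,0,0,-0.048,0],[0.892,-0.194,0.163,0,0,-0.0715,0]]]'

```text
time_s: 1.1
tool_pos: [0.3926, -0.3064, 0.1817]
tool_rot: [-180.0, -0.0, 68.2]
force: [0.9, 0.7, 0.3]
grip_width: 0.087
grasp_force: 0.0
```

Request:
jog_arm --motion '[[[0.304,0,0.055,0,0,-0.024,0],[0.608,0.005,0.11,0,0,-0.048,0],[0.913,0.009,0.163,0,0,-0.0715,0]]]'

```text
time_s: 1.4
tool_pos: [0.428, -0.2217, 0.1655]
tool_rot: [180.0, 0.0, 81.1]
force: [0.2, 0.4, -0.4]
grip_width: 0.0868
grasp_force: 0.0
```

Request:
jog_arm --motion '[[[0.296,0.07,0.055,0,0,-0.024,0],[0.592,0.14,0.11,0,0,-0.048,0],[0.888,0.212,0.163,0,0,-0.0715,0],[0.888,0.212,0.163,0,0,-0.0715,0],[0.888,0.212,0.163,0,0,-0.0715,0]]]'

```text
time_s: 1.9
tool_pos: [0.4626, -0.1383, 0.1494]
tool_rot: [-180.0, 0.0, 93.9]
force: [-0.2, -0.1, 1.0]
grip_width: 0.0867
grasp_force: 0.0
```

Request:
jog_arm --motion '[[[0,0,0.3,0,0,0,0],[0,0,0.6,0,0,0,0],[0,0,0.8,0,0,0,0]]]'

```text
time_s: 2.2
tool_pos: [0.4612, -0.1406, 0.068]
tool_rot: [-179.9, 0.0, 93.6]
force: [-0.0, -0.2, 0.7]
grip_width: 0.0872
grasp_force: 0.0
```

Request:
jog_arm --motion '[[[0,0,0.2,0,0,0,0],[0,0,0.4,0,0,0,0],[0,0,0.49,0,0,0,0],[0,0,0.49,0,0,0,0.6],[0,0,0.49,0,0,0,0.9]]]' --grip_force 45

```text
time_s: 2.7
tool_pos: [0.4629, -0.1402, 0.0213]
tool_rot: [180.0, 0.0, 93.6]
force: [0.4, 0.1, 0.0]
grip_width: 0.078
grasp_force: 0.0
```

Request:
jog_arm --motion '[[[0,0,0,0,0,0,1],[0,0,0,0,0,0,1],[0,0,0,0,0,0,1],[0,0,0,0,0,0,1],[0,0,0,0,0,0,1]]]'

```text
time_s: 3.2
tool_pos: [0.4626, -0.1397, 0.0208]
tool_rot: [180.0, 0.0, 93.7]
force: [0.3, -1.4, -0.1]
grip_width: 0.0391
grasp_force: 0.0
```

Request:
jog_arm --motion '[[[0,0,0,0,0,0,1],[0,0,0,0,0,0,1],[0,0,0,0,0,0,1],[0,0,0,0,0,0,1],[0,0,0,0,0,0,1]]]'

```text
time_s: 3.7
tool_pos: [0.4622, -0.1397, 0.0206]
tool_rot: [-180.0, -0.0, 93.7]
force: [-2.0, -0.0, 1.0]
grip_width: 0.0176
grasp_force: 44.9
```

Request:
jog_arm --motion '[[[0,0,-0.15,0,0,0,1],[0,0,-0.35,0,0,0,1],[0,0,-0.5,0,0,0,1],[0,0,-0.5,0,0,0,1]]]'

```text
time_s: 4.1
tool_pos: [0.464, -0.1401, 0.0723]
tool_rot: [179.8, 0.1, 93.7]
force: [0.4, -0.2, -2.7]
grip_width: 0.0177
grasp_force: 44.9
```

```bash
python3 - <<'E'
from plan import *
print(yaw())
for n in("top","side"):
    p,d=env.read_camera(n); np.savez(f"{n}1.npz",p=p,d=d)
g=lambda p:(255*(p/255.)**.6).astype(np.uint8)
a=np.load("top1.npz")["p"];b=np.load("side1.npz")["p"]
crop("top",g(a),125,160,325,280,4,"x1");crop("side",g(b),205,85,365,265,3.3,"x2")
x=cv2.imread("pics/x1.png");y=cv2.imread("pics/x2.png")
x=cv2.resize(x[:,:480],None,fx=.9,fy=.9);y=y[:,:360]
h=594;z=np.zeros((h,x.shape[1]+y.shape[1],3),np.uint8);z[:x.shape[0],:x.shape[1]]=x;z[:y.shape[0],x.shape[1]:]=y;cv2.imwrite("pics/grasp.png",z);print(z.shape)
E
```

```text
(array([ 0.464 , -0.1401,  0.0723]), array([1.7979e+02, 1.1000e-01, 9.3660e+01]), array([ 0.4, -0.2, -2.7]), 0.017715930220173454, 44.93682436645031, 4.1)
(594, 792, 3)
```

View pics/grasp.png

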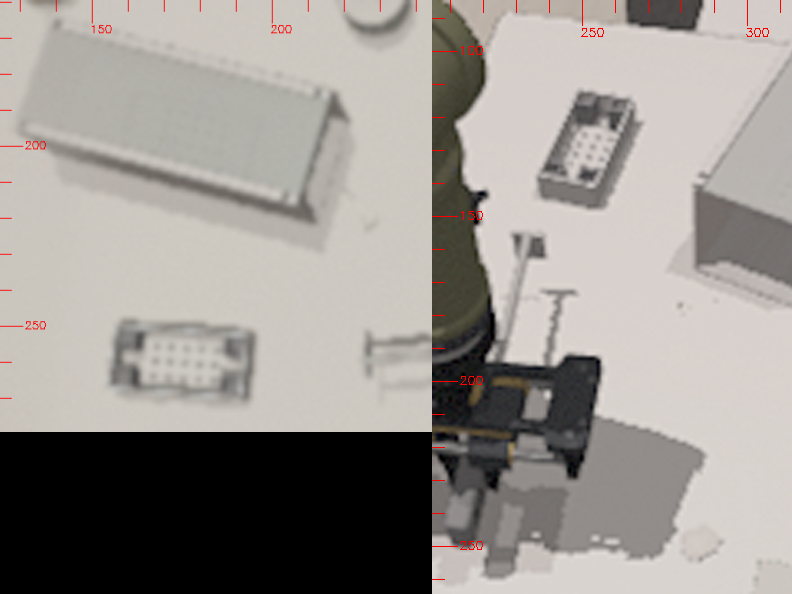

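```bash
python3 - <<'E'
from plan import *
print(tri((226.7,257.3),(233.9,155.7)))
plan((.463,-.140,.071,93.6),[(.549,-.145,.071,74.4)],.03)
E
```

```text
(array([0.45228198, 0.07539362, 0.0816147 ]), np.float64(0.00523108347328512))
[[-0.035, 0.285, -0.0, 0, 0, 0.0356], [-0.069, 0.57, -0.0, 0, 0, 0.0711], [-0.104, 0.855, -0.0, 0, 0, 0.1067]]
-- at [ 5.49e-01 -1.45e-01  7.10e-02  7.44e+01]
```

Blade measured at z 0.082 (expected 0.081), so the rake is level and aligned. Moving to the pre-insert pose.

Request:
jog_arm --motion '[[[-0.025,0.2,0,0,0,0.025,1],[-0.05,0.4,0,0,0,0.05,1],[-0.075,0.62,0,0,0,0.078,1],[-0.104,0.855,0,0,0,0.1067,1],[-0.104,0.855,0,0,0,0.1067,1]]]'

```text
time_s: 4.7
tool_pos: [0.5505, -0.144, 0.0693]
tool_rot: [180.0, -0.1, 74.4]
force: [0.9, -0.1, -2.1]
grip_width: 0.0179
grasp_force: 44.9
```

```bash
python3 - <<'E'
from plan import *
print(yaw())
for n in("top","side"):
    p,d=env.read_camera(n); np.savez(f"{n}2.npz",p=p,d=d)
g=lambda p:(255*(p/255.)**.6).astype(np.uint8)
a=np.load("top2.npz")["p"];b=np.load("side2.npz")["p"]
crop("top",g(a),190,175,280,255,4.4,"x1");crop("side",g(b),215,105,335,235,4.4,"x2")
x=cv2.imread("pics/x1.png");y=cv2.imread("pics/x2.png")[:,-396:]
h=max(x.shape[0],y.shape[0]);z=np.zeros((h,x.shape[1]+y.shape[1],3),np.uint8);z[:x.shape[0],:x.shape[1]]=x;z[:y.shape[0],x.shape[1]:]=y;cv2.imwrite("pics/pre.png",z);print(z.shape)
E
```

```text
(array([ 0.5505, -0.144 ,  0.0693]), array([ 1.7998e+02, -9.0000e-02,  7.4430e+01]), array([ 0.9, -0.1, -2.1]), 0.017919988545068863, 44.93815823458135, 4.7)
(572, 792, 3)
```

View pics/pre.png

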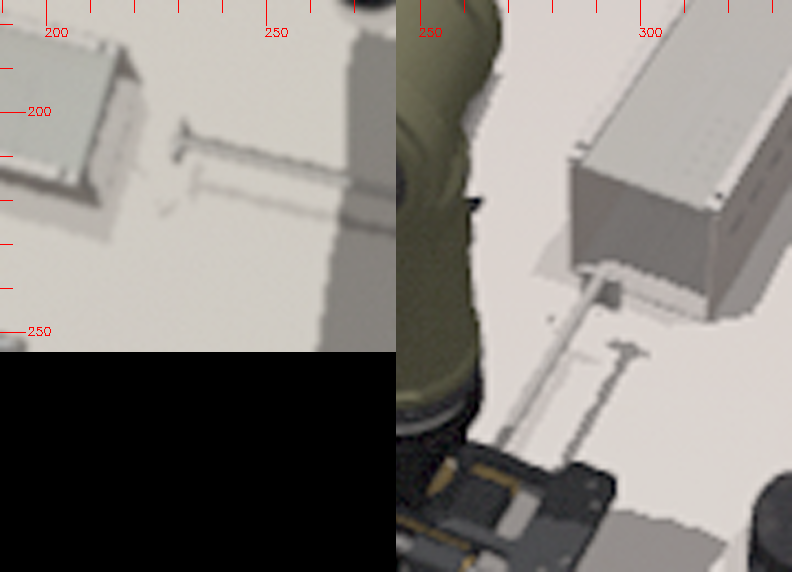

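Top: blade top at about (230.9,207) and mouth roof corners at (216.3,185.4) and (206.5,215.9). Checking the lateral offset in the bay frame.

```bash
python3 - <<'E'
from plan import *
np.set_printoptions(precision=4,suppress=True)
b=onz("top",(230.9,207),.079);m1=onz("top",(216.3,185.4),.107);m2=onz("top",(206.5,215.9),.107)
f1=onz("top",(130,196.5),.107);f2=onz("top",(140,165.75),.107)
c=np.array([.2689,.9632]);l=np.array([-.9632,.2689])
print(b,m1,m2,"lat blade",b[:2]@l,"mouth",m1[:2]@l,m2[:2]@l,(m1+m2)[:2]@l/2,"far",(f1+f2)[:2]@l/2)
print("along blade",b[:2]@c,"mouth",(m1+m2)[:2]@c/2,"far",(f1+f2)[:2]@c/2)
plan((.549,-.145,.071,74.4),[(.5914,.0071,.071,74.4)],.025)
E
```

```text
[0.6047 0.0653 0.079 ] [0.6651 0.1052 0.107 ] [0.5741 0.1329 0.107 ] lat blade -0.5648495305050348 mouth -0.6123419735351217 -0.5172460196670127 -0.5647939966010671 far -0.5650652743490348
along blade 0.22550024887950848 mouth 0.2813176639923629 far 0.5178936504908781
[[0.226, -0.0, -0.0, 0, 0, -0.0], [0.451, -0.0, -0.0, 0, 0, -0.0], [0.677, -0.0, -0.0, 0, 0, -0.0], [0.902, -0.0, -0.0, 0, 0, -0.0]]
[[0.226, -0.0, -0.0, 0, 0, -0.0], [0.451, -0.0, -0.0, 0, 0, -0.0], [0.677, -0.0, -0.0, 0, 0, -0.0]]
-- at [ 0.5914  0.0071  0.071  74.4   ]
```

Lateral alignment is within 1 mm. Inserting.

Request:
jog_arm --motion '[[[0.2,0,0,0,0,0,1],[0.4,0,0,0,0,0,1],[0.6,0,0,0,0,0,1],[0.8,0,0,0,0,0,1]]]'

```text
time_s: 5.2
tool_pos: [0.5683, -0.0671, 0.0698]
tool_rot: [-179.9, 0.1, 74.5]
force: [0.2, 0.3, -1.1]
grip_width: 0.0178
grasp_force: 44.9
```

Request:
jog_arm --motion '[[[0.2,0,0,0,0,0,1],[0.4,0,0,0,0,0,1],[0.6,0,0,0,0,0,1],[0.8,0,0,0,0,0,1],[0.8,0,0,0,0,0,1]]]'

```text
time_s: 5.7
tool_pos: [0.5902, 0.0133, 0.0701]
tool_rot: [-179.9, -0.1, 74.8]
force: [-0.9, 0.7, -1.5]
grip_width: 0.0175
grasp_force: 44.9
```

```bash
python3 - <<'E'
from plan import *
print(yaw())
p,d=env.read_camera("top"); np.savez("top3.npz",p=p,d=d)
K=proj
ctr=np.array([.6546,.2335]);c,s=.2689,.9632
T=lambda x,y,z:proj("top",[ctr[0]+c*x-s*y,ctr[1]+s*x+c*y,z])
src=np.float32([T(-.14,.05,.037),T(.12,.05,.037),T(.12,-.05,.037),T(-.14,-.05,.037)])
w=cv2.warpPerspective(p,cv2.getPerspectiveTransform(src,np.float32([[0,0],[780,0],[780,300],[0,300]])),(780,300),flags=cv2.INTER_CUBIC)
cv2.imwrite("pics/in.png",cv2.createCLAHE(6,(3,2)).apply(cv2.cvtColor(w,cv2.COLOR_RGB2GRAY)))
E
```

```text
(array([0.5902, 0.0133, 0.0701]), array([-1.7991e+02, -9.0000e-02,  7.4770e+01]), array([-0.9,  0.7, -1.5]), 0.017523125692765026, 44.93712021969259, 5.7)
```

View pics/in.png

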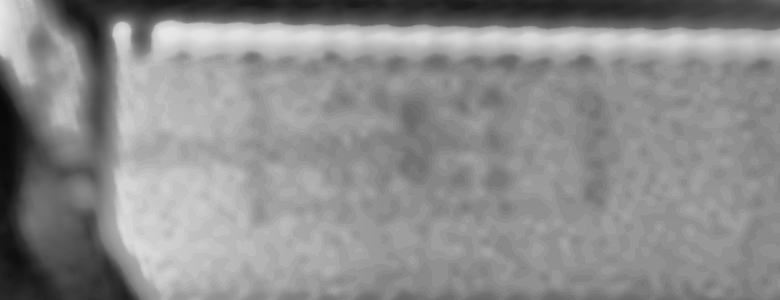

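Blade seen at about (412,138), between the tray's end walls (255 and 597). Lowering it into the tray.

Request:
jog_arm --motion '[[[0,0,0.1,0,0,0,1],[0,0,0.2,0,0,0,1],[0,0,0.3,0,0,0,1],[0,0,0.32,0,0,0,1],[0,0,0.32,0,0,0,1]]]'

```text
time_s: 6.25
tool_pos: [0.5906, 0.0092, 0.0376]
tool_rot: [-179.9, 0.0, 74.4]
force: [0.3, 0.2, -1.9]
grip_width: 0.0181
grasp_force: 44.9
```

Request:
jog_arm --motion '[[[-0.08,0,0,0,0,0,1],[-0.16,0,0,0,0,0,1],[-0.24,0,0,0,0,0,1],[-0.32,0,0,0,0,0,1],[-0.4,0,0,0,0,0,1]]]'

```text
time_s: 6.75
tool_pos: [0.5806, -0.0296, 0.0389]
tool_rot: [180.0, -0.0, 74.4]
force: [0.3, 0.7, -1.6]
grip_width: 0.0174
grasp_force: 44.9
```

Request:
jog_arm --motion '[[[-0.1,0,0,0,0,0,1],[-0.2,0,0,0,0,0,1],[-0.3,0,0,0,0,0,1],[-0.4,0,0,0,0,0,1],[-0.5,0,0,0,0,0,1]]]'

```text
time_s: 7.25
tool_pos: [0.567, -0.0779, 0.0387]
tool_rot: [180.0, -0.0, 74.5]
force: [0.5, 2.2, -1.3]
grip_width: 0.0174
grasp_force: 44.9
```

Request:
jog_arm --motion '[[[-0.1,0,0,0,0,0,1],[-0.2,0,0,0,0,0,1],[-0.3,0,0,0,0,0,1],[-0.4,0,0,0,0,0,1],[-0.5,0,0,0,0,0,1]]]'

```text
time_s: 7.75
tool_pos: [0.5535, -0.1261, 0.0386]
tool_rot: [-180.0, 0.0, 74.5]
force: [0.1, 1.2, -1.4]
grip_width: 0.018
grasp_force: 44.9
```

Request:
jog_arm --motion '[[[-0.1,0,0,0,0,0,1],[-0.2,0,0,0,0,0,1],[-0.3,0,0,0,0,0,1],[-0.4,0,0,0,0,0,1],[-0.5,0,0,0,0,0,1]]]'

```text
time_s: 8.25
tool_pos: [0.5401, -0.1743, 0.0386]
tool_rot: [-180.0, 0.0, 74.5]
force: [0.5, 1.5, -2.2]
grip_width: 0.0177
grasp_force: 44.9
```

Request:
jog_arm --motion '[[[-0.1,0,0,0,0,0,1],[-0.2,0,0,0,0,0,1],[-0.3,0,0,0,0,0,1],[-0.4,0,0,0,0,0,1],[-0.5,0,0,0,0,0,1]]]'

```text
time_s: 8.75
tool_pos: [0.5268, -0.2225, 0.0387]
tool_rot: [180.0, 0.0, 74.5]
force: [0.5, 1.5, -1.0]
grip_width: 0.0174
grasp_force: 44.9
```

```bash
python3 - <<'E'
from plan import *
print(yaw())
for n in("top","side"):
    p,d=env.read_camera(n); np.savez(f"{n}4.npz",p=p,d=d)
g=lambda p:(255*(p/255.)**.6).astype(np.uint8)
a=np.load("top4.npz")["p"];b=np.load("side4.npz")["p"]
crop("top",g(a),150,165,290,275,2.85,"x1");crop("side",g(b),225,75,355,265,3.1,"x2")
x=cv2.imread("pics/x1.png");y=cv2.imread("pics/x2.png")[:,-398:]
h=max(x.shape[0],y.shape[0]);z=np.zeros((h,x.shape[1]+y.shape[1],3),np.uint8);z[:x.shape[0],:x.shape[1]]=x;z[:y.shape[0],x.shape[1]:]=y;cv2.imwrite("pics/out.png",z);print(z.shape,x.shape)
E
```

```text
(array([ 0.5268, -0.2225,  0.0387]), array([180.  ,   0.  ,  74.45]), array([ 0.5,  1.5, -1. ]), 0.017428280888448864, 44.937100522220135, 8.75)
(589, 797, 3) (314, 399, 3)
```

View pics/out.png

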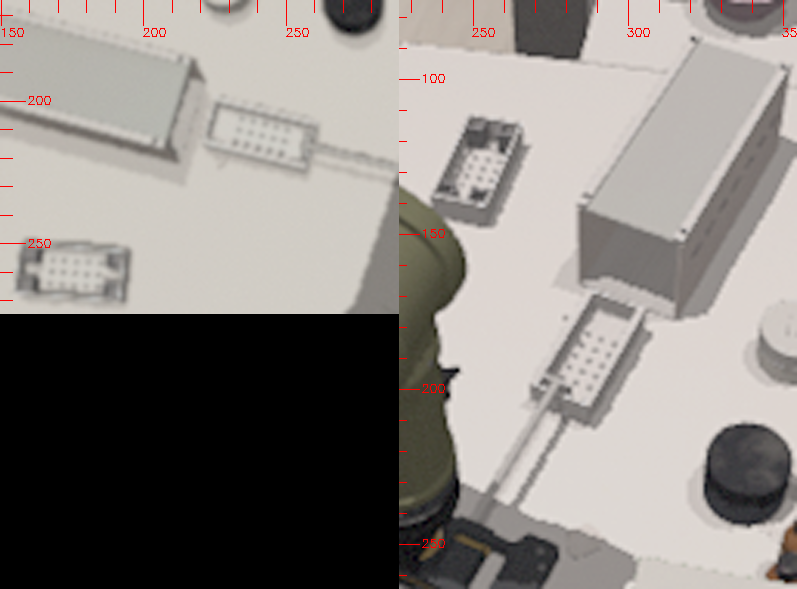

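Tray is nearly clear of the mouth (top: tray's far end at about (223,203)). Pulling 50 mm more, then lifting the rake out.

Request:
jog_arm --motion '[[[-0.1,0,0,0,0,0,1],[-0.2,0,0,0,0,0,1],[-0.3,0,0,0,0,0,1],[-0.4,0,0,0,0,0,1],[-0.5,0,0,0,0,0,1]]]'

```text
time_s: 9.35
tool_pos: [0.5133, -0.2707, 0.0386]
tool_rot: [-180.0, 0.0, 74.4]
force: [0.8, 1.7, -3.2]
grip_width: 0.0177
grasp_force: 44.9
```

Request:
jog_arm --motion '[[[0.05,0,0,0,0,0,1],[0.08,0,-0.1,0,0,0,1],[0.08,0,-0.25,0,0,0,1],[0.08,0,-0.45,0,0,0,1],[0.08,0,-0.55,0,0,0,1]]]'

```text
time_s: 9.85
tool_pos: [0.5175, -0.2621, 0.0969]
tool_rot: [179.8, 0.1, 74.5]
force: [0.2, 0.2, -1.2]
grip_width: 0.0176
grasp_force: 44.9
```

```bash
python3 - <<'E'
from plan import *
print(yaw())
s=(.5275-.042*.2689,-.2221-.042*.9632,.094,74.4); print(s)
plan(s,[(.46,-.25,.094,93.6)],.025)
E
```

```text
(array([ 0.5175, -0.2621,  0.0969]), array([1.7976e+02, 7.0000e-02, 7.4520e+01]), array([ 0.2,  0.2, -1.2]), 0.017639851124247322, 44.936878848820925, 9.85)
(0.5162062, -0.26255439999999997, 0.094, 74.4)
[[-0.01, -0.192, -0.0, 0, 0, -0.0356], [-0.02, -0.383, -0.0, 0, 0, -0.0711], [-0.03, -0.575, -0.0, 0, 0, -0.1067]]
-- at [ 0.46  -0.25   0.094 93.6  ]
```

Request:
jog_arm --motion '[[[-0.005,-0.13,0,0,0,-0.024,1],[-0.015,-0.26,0,0,0,-0.048,1],[-0.022,-0.42,0,0,0,-0.078,1],[-0.03,-0.575,0,0,0,-0.1067,1],[-0.03,-0.575,0,0,0,-0.1067,1]]]'

```text
time_s: 10.35
tool_pos: [0.458, -0.2494, 0.0942]
tool_rot: [-179.9, 0.1, 93.7]
force: [-0.3, -0.3, -1.4]
grip_width: 0.0174
grasp_force: 44.9
```

Request:
jog_arm --motion '[[[0,0,0.2,0,0,0,1],[0,0,0.4,0,0,0,1],[0,0,0.6,0,0,0,1],[0,0,0.66,0,0,0,1],[0,0,0.69,0,0,0,1]]]'

```text
time_s: 10.85
tool_pos: [0.4601, -0.2494, 0.0245]
tool_rot: [180.0, -0.0, 93.6]
force: [0.3, -0.3, -1.6]
grip_width: 0.0173
grasp_force: 44.9
```

Request:
jog_arm --motion '[[[0,0,0.02,0,0,0,1],[0,0,0.03,0,0,0,1],[0,0,0.03,0,0,0,1]]]'

```text
time_s: 11.15
tool_pos: [0.4601, -0.2499, 0.0223]
tool_rot: [179.9, 0.0, 93.6]
force: [-0.4, -0.3, -1.6]
grip_width: 0.0177
grasp_force: 44.9
```

Request:
jog_arm --motion '[[[0,0,0.012,0,0,0,1],[0,0,0.012,0,0,0,0.7],[0,0,0.012,0,0,0,0.3],[0,0,0.012,0,0,0,0],[0,0,0.012,0,0,0,0]]]'

```text
time_s: 11.65
tool_pos: [0.4597, -0.2497, 0.0207]
tool_rot: [180.0, 0.0, 93.7]
force: [0.6, 0.6, -0.3]
grip_width: 0.0423
grasp_force: 0.0
```

Request:
jog_arm --motion '[[[0,0,0,0,0,0,0],[0,0,0,0,0,0,0],[0,0,-0.2,0,0,0,0],[0,0,-0.5,0,0,0,0],[0,0,-0.8,0,0,0,0]]]'

```text
time_s: 12.15
tool_pos: [0.4591, -0.2492, 0.1009]
tool_rot: [-179.9, -0.1, 93.7]
force: [-0.1, -0.5, -0.7]
grip_width: 0.0813
grasp_force: 0.0
```

Request:
jog_arm --motion '[[[-0.3,0,-0.2,0,0,0,0],[-0.6,0,-0.3,0,0,0,0],[-0.9,0,-0.3,0,0,0,0],[-0.9,0,-0.3,0,0,0,0]]]'

```text
time_s: 12.55
tool_pos: [0.4642, -0.3447, 0.1308]
tool_rot: [180.0, 0.2, 93.3]
force: [-0.9, -0.9, -0.1]
grip_width: 0.0867
grasp_force: 0.0
```

```bash
python3 - <<'E'
from plan import *
print(yaw())
for n in("top","side"):
    p,d=env.read_camera(n); np.savez(f"{n}5.npz",p=p,d=d)
g=lambda p:(255*(p/255.)**.6).astype(np.uint8)
a=np.load("top5.npz")["p"];b=np.load("side5.npz")["p"]
crop("top",g(a),150,180,290,280,5.7,"x1")
crop("side",g(b),225,100,325,250,4,"x2");
x=cv2.imread("pics/x1.png");x=cv2.resize(x,(400,285)); 
x1=cv2.imread("pics/x1.png");y=cv2.imread("pics/x2.png")
cv2.imwrite("pics/trays_top.png",x1);cv2.imwrite("pics/trays_side.png",y);print(x1.shape,y.shape)
E
```

```text
(array([ 0.4642, -0.3447,  0.1308]), array([1.7997e+02, 1.7000e-01, 9.3310e+01]), array([-0.9, -0.9, -0.1]), 0.08673857120899506, 0.0, 12.55)
(570, 798, 3) (600, 400, 3)
```

View pics/trays_top.png

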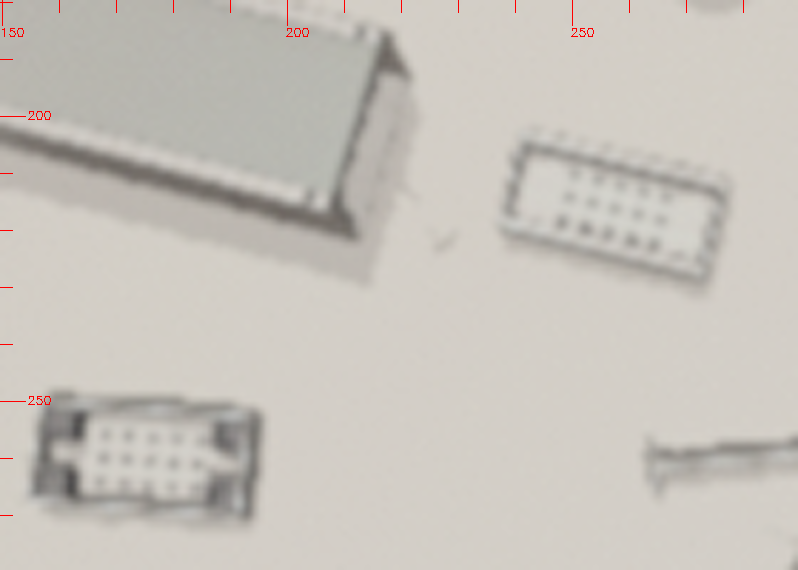

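Ten pictures viewed. The last shows the upper tray fully out at about (265,217), the lower tray at (176,260), and the rake lying clear with its blade at (263,259). From here I measure by code: model edges fitted to the image gradient, one camera at a time and then both.

```bash
cat > fitm.py <<'E'
from plan import *
from scipy.ndimage import map_coordinates,gaussian_filter
from scipy.optimize import minimize
def rect(a,b,z,n=60):
    t=np.linspace(-1,1,n); o=np.ones(n)
    return [(np.c_[a*t,b*k*o,z*o],1) for k in(-1,1)]+[(np.c_[a*k*o,b*t,z*o],1) for k in(-1,1)]
MODEL={"lower":rect(.058,.028,.030),"upper":rect(.058,.028,.035)+rect(.055,.021,.035),
 "bay":rect(.123,.05,.107)}
def grads(p):
    g=gaussian_filter(np.sqrt(p.astype(float).mean(2)),.8); return np.gradient(g,axis=1),np.gradient(g,axis=0)
def projN(n,P):
    K,o,M=cam(n); q=(P-o)@M@K.T; return q[:,:2]/q[:,2:]
def score(x,model,views,dz=0):
    c,s=np.cos(x[2]),np.sin(x[2]);Rz=np.array([[c,-s,0],[s,c,0],[0,0,1]]);r=0
    for n,(gx,gy) in views.items():
        for L,w in MODEL[model]:
            uv=projN(n,L@Rz.T+[x[0],x[1],dz]); t=uv[-1]-uv[0];t/=np.linalg.norm(t)
            r+=w*np.abs((-t[1]*map_coordinates(gx,[uv[:,1],uv[:,0]],order=1)+t[0]*map_coordinates(gy,[uv[:,1],uv[:,0]],order=1)).mean()) 
    return -r
def fit(model,x0,views,span=.012,dz=0):
    best=None
    for i in np.linspace(-span,span,9):
        for j in np.linspace(-span,span,9):
            for k in np.radians([-3,0,3]):
                x=np.array([x0[0]+i,x0[1]+j,x0[2]+k]);v=score(x,model,views,dz)
                if best is None or v<best[0]: best=(v,x)
    o=minimize(score,best[1],args=(model,views,dz),method="Nelder-Mead",options=dict(initial_simplex=best[1]+np.array([[0,0,0],[.003,0,0],[0,.003,0],[0,0,.03]]),xatol=1e-5,fatol=1e-6))
    return o.x,o.fun
E
python3 - <<'E'
from fitm import *
np.set_printoptions(precision=4,suppress=True)
V={n:grads(np.load(n+"5.npz")["p"]) for n in("top","side")}
P=lambda x,y:(150+x/5.7-.5,180+y/5.7-.5)
u0=onz("top",P(616,208),.035); print("upper guess",u0)
for m,x0 in(("lower",(.455,.24,np.radians(84))),("upper",(u0[0],u0[1],np.radians(74.4)))):
    for vs in(["top"],["side"],["top","side"]):
        x,f=fit(m,x0,{n:V[n] for n in vs}); print(m,vs,x[:2],np.degrees(x[2]),f)
f=np.load("top5.npz");d=f["d"];K,o,M=cam("top")
v,u=np.mgrid[:420,:560]; W=(np.stack([(u-K[0,2])/K[0,0]*d,(v-K[1,2])/K[1,1]*d,d],-1)@M.T+o)
for nm,(a,b,c,e) in dict(lower=(150,245,202,274),upper=(230,195,285,238)).items():
    q=W[b:e,a:c].reshape(-1,3); q=q[(q[:,2]>.02)&(q[:,2]<.045)]; print(nm,len(q),cv2.minAreaRect((q[:,:2]*1000).astype(np.float32)),np.median(q[:,2]))
E
```

```text
upper guess [ 0.5834 -0.0117  0.035 ]
lower ['top'] [0.4565 0.2392] 84.25609382762723 -3.28686658202184
lower ['side'] [0.4566 0.2383] 84.32925073713692 -5.122725397119863Traceback (most recent call last):
  File "<stdin>", line 8, in <module>
  File "fitm.py", line 25, in fit
    x=np.array([x0[0]+i,x0[1]+j,x0[2]+k]);v=score(x,model,views,dz)
                                            ~~~~~^^^^^^^^^^^^^^^^^^
  File "fitm.py", line 17, in score
    uv=projN(n,L@Rz.T+[x[0],x[1],dz]); t=uv[-1]-uv[0];t/=np.linalg.norm(t)
  File "fitm.py", line 12, in projN
    K,o,M=cam(n); q=(P-o)@M@K.T; return q[:,:2]/q[:,2:]
          ~~~^^^
  File "h.py", line 5, in cam
    c=env.camera_info(n); return c["camera_matrix"],c["origin"],R.from_euler("xyz",c["orientation"],degrees=True).as_matrix()
ValueError: time passes only in moves, steps and waits
```

```bash
sed -i 's/^def cam(n):/import functools\n@functools.cache\ndef cam(n):/' h.py
python3 - <<'E'
from fitm import *
np.set_printoptions(precision=4,suppress=True)
V={n:grads(np.load(n+"5.npz")["p"]) for n in("top","side")}
P=lambda x,y:(150+x/5.7-.5,180+y/5.7-.5)
u0=onz("top",P(616,208),.035)
for m,x0 in(("lower",(.4565,.239,np.radians(84))),("upper",(u0[0],u0[1],np.radians(74.4)))):
    for vs in((["top"],["side"],["top","side"]) if m=="upper" else [["top","side"]]):
        x,f=fit(m,x0,{n:V[n] for n in vs}); print(m,vs,x[:2],np.degrees(x[2]),f)
f=np.load("top5.npz");d=f["d"];K,o,M=cam("top")
v,u=np.mgrid[:420,:560]; W=(np.stack([(u-K[0,2])/K[0,0]*d,(v-K[1,2])/K[1,1]*d,d],-1)@M.T+o)
for nm,(a,b,c,e) in dict(lower=(150,245,202,274),upper=(230,195,285,238)).items():
    q=W[b:e,a:c].reshape(-1,3); q=q[(q[:,2]>.02)&(q[:,2]<.045)]; print(nm,len(q),cv2.minAreaRect((q[:,:2]*1000).astype(np.float32)),np.median(q[:,2]))
# two-view height check of each rim
for m,x0,z in(("lower",(.4565,.239,np.radians(84.3)),.03),("upper",(u0[0],u0[1],np.radians(74.4)),.035)):
    print(m,[(dz,round(fit(m,x0,V,.006,dz)[1],2)) for dz in(-.009,-.006,-.003,0,.003,.006,.009)])
E
```

```text
lower ['top', 'side'] [0.4566 0.2388] 84.31506099226083 -8.377831805345403
upper ['top'] [ 0.5787 -0.0151] 74.69144530844211 -4.264569206677895
upper ['side'] [ 0.5941 -0.0168] 75.22332665185087 -9.993946031932598
upper ['top', 'side'] [ 0.5869 -0.0155] 75.38018537386854 -12.27604187679247
lower 231 ((454.76611328125, 245.7522735595703), (117.58800506591797, 55.99140930175781), 84.45745849609375) 0.029505684544228528
upper 260 ((588.1256713867188, -8.653057098388672), (116.1390151977539, 57.203392028808594), 74.8570556640625) 0.03488831892134059
lower [(-0.009, np.float64(-7.48)), (-0.006, np.float64(-7.85)), (-0.003, np.float64(-8.3)), (0, np.float64(-8.38)), (0.003, np.float64(-8.0)), (0.006, np.float64(-7.2)), (0.009, np.float64(-6.3))]
upper [(-0.009, np.float64(-11.43)), (-0.006, np.float64(-11.36)), (-0.003, np.float64(-11.92)), (0, np.float64(-12.28)), (0.003, np.float64(-12.4)), (0.006, np.float64(-12.14)), (0.009, np.float64(-11.58))]
```

Two-view fits agree: lower tray (0.4566, 0.2388, 84.3°), upper tray (0.587, -0.0155, 75.2°). The fitted rim heights match 30 and 35 mm.

```bash
python3 - <<'E'
from plan import *
plan((.4656,-.3398,.131,93.6),[(.587,-.0155,.10,75.1)],.032)
E
```

```text
[[0.287, 0.129, 0.028, 0, 0, 0.0093], [0.575, 0.257, 0.056, 0, 0, 0.0187], [0.862, 0.386, 0.085, 0, 0, 0.028]]
[[0.298, 0.103, 0.028, 0, 0, 0.0093], [0.595, 0.206, 0.056, 0, 0, 0.0187], [0.893, 0.309, 0.085, 0, 0, 0.028]]
[[0.305, 0.076, 0.028, 0, 0, 0.0093], [0.611, 0.153, 0.056, 0, 0, 0.0187], [0.916, 0.229, 0.085, 0, 0, 0.028]]
[[0.311, 0.049, 0.028, 0, 0, 0.0093], [0.622, 0.098, 0.056, 0, 0, 0.0187]]
-- at [ 5.87e-01 -1.55e-02  1.00e-01  7.51e+01]
```

Request:
jog_arm --motion '[[[0.287,0.129,0.028,0,0,0.0093,0],[0.575,0.257,0.056,0,0,0.0187,0],[0.862,0.386,0.085,0,0,0.028,0]]]'

```text
time_s: 12.95
tool_pos: [0.4985, -0.2482, 0.1216]
tool_rot: [-180.0, -0.0, 88.6]
force: [-0.3, -0.4, 0.1]
grip_width: 0.0874
grasp_force: 0.0
```

Request:
jog_arm --motion '[[[0.298,0.103,0.028,0,0,0.0093,0],[0.595,0.206,0.056,0,0,0.0187,0],[0.893,0.309,0.085,0,0,0.028,0]]]'

```text
time_s: 13.25
tool_pos: [0.5313, -0.1594, 0.1132]
tool_rot: [-180.0, -0.0, 83.6]
force: [0.6, 0.0, 0.2]
grip_width: 0.087
grasp_force: 0.0
```

Request:
jog_arm --motion '[[[0.305,0.076,0.028,0,0,0.0093,0],[0.611,0.153,0.056,0,0,0.0187,0],[0.916,0.229,0.085,0,0,0.028,0]]]'

```text
time_s: 13.55
tool_pos: [0.564, -0.071, 0.1047]
tool_rot: [-180.0, -0.0, 78.6]
force: [0.4, -0.4, -0.1]
grip_width: 0.087
grasp_force: 0.0
```

Request:
jog_arm --motion '[[[0.311,0.049,0.028,0,0,0.0093,0],[0.622,0.098,0.056,0,0,0.0187,0],[0.622,0.098,0.056,0,0,0.0187,0],[0.622,0.098,0.056,0,0,0.0187,0]]]'

```text
time_s: 13.95
tool_pos: [0.5856, -0.0127, 0.099]
tool_rot: [-179.9, 0.0, 75.4]
force: [-0.3, 0.4, 0.0]
grip_width: 0.087
grasp_force: 0.0
```

Request:
jog_arm --motion '[[[0,0,0.2,0,0,0,0],[0,0,0.4,0,0,0,0],[0,0,0.6,0,0,0,0],[0,0,0.76,0,0,0,0],[0,0,0.76,0,0,0,0]]]'

```text
time_s: 14.45
tool_pos: [0.5839, -0.016, 0.0209]
tool_rot: [-179.7, 0.1, 75.1]
force: [0.1, -0.1, 0.2]
grip_width: 0.087
grasp_force: 0.0
```

Request:
jog_arm --motion '[[[0,0,0,0,0,0,1],[0,0,0,0,0,0,1],[0,0,0,0,0,0,1],[0,0,0,0,0,0,1],[0,0,0,0,0,0,1]]]' --grip_force 25

```text
time_s: 14.95
tool_pos: [0.5867, -0.0149, 0.0239]
tool_rot: [179.9, -0.0, 75.2]
force: [0.1, 0.4, 1.9]
grip_width: 0.0558
grasp_force: 25.0
```

Request:
jog_arm --motion '[[[0,0,0,0,0,0,1],[0,0,0,0,0,0,1],[0,0,0,0,0,0,1]]]'

```text
time_s: 15.25
tool_pos: [0.5867, -0.0149, 0.0239]
tool_rot: [180.0, 0.0, 75.2]
force: [-0.5, -0.0, 3.9]
grip_width: 0.0557
grasp_force: 25.0
```

```bash
python3 - <<'E'
from plan import *
plan((.587,-.0155,.15,75.1),[(.4566,.2388,.15,84.3)],.025)
E
```

```text
[[0.177, -0.16, -0.0, 0, 0, -0.0043], [0.354, -0.319, -0.0, 0, 0, -0.0085], [0.531, -0.479, -0.0, 0, 0, -0.0128], [0.707, -0.638, -0.0, 0, 0, -0.017], [0.884, -0.798, -0.0, 0, 0, -0.0213]]
[[0.187, -0.147, -0.0, 0, 0, -0.0043], [0.374, -0.295, -0.0, 0, 0, -0.0085], [0.561, -0.442, -0.0, 0, 0, -0.0128], [0.748, -0.589, -0.0, 0, 0, -0.017], [0.936, -0.737, -0.0, 0, 0, -0.0213]]
[[0.197, -0.134, -0.0, 0, 0, -0.0043], [0.393, -0.269, -0.0, 0, 0, -0.0085]]
-- at [ 0.4566  0.2388  0.15   84.3   ]
```

Request:
jog_arm --motion '[[[0,0,-0.1,0,0,0,1],[0,0,-0.25,0,0,0,1],[0,0,-0.45,0,0,0,1],[0,0,-0.65,0,0,0,1],[0,0,-0.85,0,0,0,1]]]'

```text
time_s: 15.75
tool_pos: [0.5862, -0.0148, 0.1099]
tool_rot: [180.0, -0.0, 75.2]
force: [0.6, 0.2, -2.0]
grip_width: 0.0559
grasp_force: 25.0
```

Request:
jog_arm --motion '[[[0,0,-0.2,0,0,0,1],[0,0,-0.4,0,0,0,1],[0,0,-0.41,0,0,0,1]]]'

```text
time_s: 16.05
tool_pos: [0.5882, -0.0146, 0.153]
tool_rot: [179.7, -0.0, 75.2]
force: [0.8, -0.4, -2.1]
grip_width: 0.0558
grasp_force: 25.0
```

Request:
jog_arm --motion '[[[0.177,-0.16,0,0,0,-0.0043,1],[0.354,-0.319,0,0,0,-0.0085,1],[0.531,-0.479,0,0,0,-0.0128,1],[0.707,-0.638,0,0,0,-0.017,1],[0.884,-0.798,0,0,0,-0.0213,1]]]'

```text
time_s: 16.55
tool_pos: [0.5303, 0.0934, 0.149]
tool_rot: [-180.0, 0.0, 79.2]
force: [0.1, 0.7, -2.2]
grip_width: 0.0556
grasp_force: 25.0
```

Request:
jog_arm --motion '[[[0.187,-0.147,0,0,0,-0.0043,1],[0.374,-0.295,0,0,0,-0.0085,1],[0.561,-0.442,0,0,0,-0.0128,1],[0.748,-0.589,0,0,0,-0.017,1],[0.936,-0.737,0,0,0,-0.0213,1]]]'

```text
time_s: 17.05
tool_pos: [0.4763, 0.1986, 0.1494]
tool_rot: [180.0, 0.0, 82.9]
force: [1.0, 0.2, -2.0]
grip_width: 0.0559
grasp_force: 25.0
```

Request:
jog_arm --motion '[[[0.197,-0.134,0,0,0,-0.0043,1],[0.393,-0.269,0,0,0,-0.0085,1],[0.393,-0.269,0.3,0,0,-0.0085,1],[0.393,-0.269,0.6,0,0,-0.0085,1],[0.393,-0.269,0.75,0,0,-0.0085,1]]]'

```text
time_s: 17.55
tool_pos: [0.4536, 0.2394, 0.0722]
tool_rot: [-179.8, 0.1, 84.4]
force: [0.2, -0.5, -2.6]
grip_width: 0.0552
grasp_force: 25.0
```

Request:
jog_arm --motion '[[[0,0,0,0,0,0,1],[0,0,0,0,0,0,1],[0,0,0,0,0,0,1]]]'

```text
time_s: 17.85
tool_pos: [0.4566, 0.2399, 0.0758]
tool_rot: [179.9, -0.1, 84.4]
force: [-0.6, -0.3, -2.6]
grip_width: 0.056
grasp_force: 25.0
```

```bash
python3 - <<'E'
from fitm import *
np.set_printoptions(precision=4,suppress=True)
print(yaw())
I={}
for n in("top","side"):
    p,d=env.read_camera(n); np.savez(f"{n}6.npz",p=p,d=d); I[n]=grads(p)
z=env.get_obs()["tool_pos"][2]-.0239
for m,x0,dz in(("upper",(.4566,.2388,np.radians(84.3)),z),("lower",(.4566,.2388,np.radians(84.3)),0)):
    for vs in(["top"],["side"],["top","side"]):
        x,f=fit(m,x0,{n:I[n] for n in vs},.006,dz); print(m,vs,x[:2],np.degrees(x[2]),f)
# edge fits with only end edges visible from the top: scan sanity of dark robot pixels over tray
E
```

```text
(array([0.4566, 0.2399, 0.0758]), array([179.87,  -0.07,  84.36]), array([-0.6, -0.3, -2.6]), 0.05599670453866864, 24.98749195598066, 17.85)
upper ['top'] [0.4439 0.2435] 84.0018637132293 -2.3162803510755983
upper ['side'] [0.4477 0.2424] 99.16133817869012 -6.696515806382251
upper ['top', 'side'] [0.4525 0.2434] 102.42959049669598 -8.05268255299724
lower ['top'] [0.4474 0.2361] 87.95743260554868 -1.1379879791103633
lower ['side'] [0.4558 0.2462] 93.20062768246804 -1.8741645178108142
lower ['top', 'side'] [0.4521 0.2447] 83.98150455104198 -2.352144606858511
```

Gripper clutter spoils that fit. The relative estimate is good enough, so I'll descend gently and watch force and height (rim contact at TCP about 0.054, seated about 0.045).

Request:
jog_arm --motion '[[[0,0,0.06,0,0,0,1],[0,0,0.12,0,0,0,1],[0,0,0.18,0,0,0,1],[0,0,0.18,0,0,0,1]]]'

```text
time_s: 18.35
tool_pos: [0.4546, 0.2387, 0.0551]
tool_rot: [-179.9, 0.1, 84.4]
force: [0.5, -0.1, -2.5]
grip_width: 0.0557
grasp_force: 25.0
```

Request:
jog_arm --motion '[[[0,0,0.01,0,0,0,1],[0,0,0.02,0,0,0,1],[0,0,0.03,0,0,0,1],[0,0,0.04,0,0,0,1],[0,0,0.05,0,0,0,1]]]'

```text
time_s: 18.85
tool_pos: [0.4555, 0.2392, 0.0513]
tool_rot: [180.0, 0.0, 84.4]
force: [-0.2, 0.3, -1.9]
grip_width: 0.0557
grasp_force: 25.0
```

Request:
jog_arm --motion '[[[0,0,0.01,0,0,0,1],[0,0,0.02,0,0,0,1],[0,0,0.03,0,0,0,1],[0,0,0.04,0,0,0,1],[0,0,0.05,0,0,0,1]]]'

```text
time_s: 19.35
tool_pos: [0.4555, 0.2392, 0.0462]
tool_rot: [180.0, 0.0, 84.4]
force: [-0.4, 1.0, -1.7]
grip_width: 0.0555
grasp_force: 25.0
```

Request:
jog_arm --motion '[[[0,0,0.005,0,0,0,1],[0,0,0.01,0,0,0,1],[0,0,0.015,0,0,0,1],[0,0,0.015,0,0,0,1]]]'

```text
time_s: 19.75
tool_pos: [0.4555, 0.2393, 0.0449]
tool_rot: [180.0, 0.0, 84.4]
force: [-1.0, 0.1, -1.4]
grip_width: 0.0558
grasp_force: 25.0
```

Request:
jog_arm --motion '[[[0,0,0.006,0,0,0,1],[0,0,0.01,0,0,0,1],[0,0,0.01,0,0,0,1]]]'

```text
time_s: 20.05
tool_pos: [0.4555, 0.2393, 0.0448]
tool_rot: [180.0, 0.1, 84.4]
force: [-3.7, -1.6, 8.0]
grip_width: 0.0555
grasp_force: 25.0
```

Seated: contact force at 0.0448. Releasing and withdrawing.

Request:
jog_arm --motion '[[[0,0,-0.005,0,0,0,0.8],[0,0,-0.005,0,0,0,0],[0,0,-0.005,0,0,0,0],[0,0,-0.005,0,0,0,0],[0,0,-0.005,0,0,0,0]]]'

```text
time_s: 20.55
tool_pos: [0.4556, 0.2393, 0.0443]
tool_rot: [180.0, -0.0, 84.4]
force: [0.0, 0.5, 0.9]
grip_width: 0.0801
grasp_force: 0.0
```

Request:
jog_arm --motion '[[[0,0,0,0,0,0,0],[0,0,-0.1,0,0,0,0],[0,0,-0.3,0,0,0,0],[0,0,-0.6,0,0,0,0],[0,0,-0.9,0,0,0,0]]]'

```text
time_s: 21.05
tool_pos: [0.4552, 0.2394, 0.1357]
tool_rot: [-180.0, -0.0, 84.4]
force: [1.1, 0.3, 0.1]
grip_width: 0.0867
grasp_force: 0.0
```

Request:
jog_arm --motion '[[[-0.3,0,-0.2,0,0,0,0],[-0.6,0,-0.3,0,0,0,0],[-0.9,0,-0.3,0,0,0,0]]]'

```text
time_s: 21.35
tool_pos: [0.4477, 0.1495, 0.1669]
tool_rot: [179.7, -0.0, 84.4]
force: [-0.1, -0.2, -1.1]
grip_width: 0.087
grasp_force: 0.0
```

Request:
jog_arm --motion '[[[-0.3,0,0,0,0,0,0],[-0.6,0,0,0,0,0,0],[-0.9,0,0,0,0,0,0],[-0.9,0,0,0,0,0,0],[-0.9,0,0,0,0,0,0]]]'

```text
time_s: 21.85
tool_pos: [0.438, 0.0601, 0.165]
tool_rot: [179.9, -0.0, 84.3]
force: [-0.1, 1.2, -0.7]
grip_width: 0.087
grasp_force: 0.0
```

```bash
python3 - <<'E'
from fitm import *
np.set_printoptions(precision=4,suppress=True)
print(yaw())
I={}
for n in("top","side"):
    p,d=env.read_camera(n); np.savez(f"{n}7.npz",p=p,d=d); I[n]=grads(p)
for dz in(.015,.018,.021,.024,.027,.030):
    x,f=fit("upper",(.4566,.2388,np.radians(84.3)),I,.006,dz); print(dz,x[:2],np.degrees(x[2]),round(f,2))
d=np.load("top7.npz")["d"];K,o,M=cam("top")
v,u=np.mgrid[:420,:560]; W=(np.stack([(u-K[0,2])/K[0,0]*d,(v-K[1,2])/K[1,1]*d,d],-1)@M.T+o)
q=W[240:276,148:204].reshape(-1,3);h=q[(q[:,2]>.044)&(q[:,2]<.1)];print(len(h),np.median(h[:,2]),cv2.minAreaRect((h[:,:2]*1000).astype(np.float32)))
A=np.c_[h[:,:2]-h[:,:2].mean(0),np.ones(len(h))];print("tilt deg",np.degrees(np.linalg.lstsq(A,h[:,2],rcond=None)[0][:2]))
a,b=np.load("top0.npz")["p"].astype(int),np.load("top7.npz")["p"].astype(int)
for nm,(u0,v0,u1,v1) in dict(mask=(255,145,295,180),cream=(212,140,245,175),teal=(375,195,408,228),bay=(125,160,220,220)).items(): print(nm,abs(a-b)[v0:v1,u0:u1].mean().round(2))
E
```

```text
(array([0.438 , 0.0601, 0.165 ]), array([179.94,  -0.01,  84.3 ]), array([-0.1,  1.2, -0.7]), 0.0870124911963726, 0.0, 21.85)
0.015 [0.4542 0.2374] 84.34502961128659 -8.7
0.018 [0.4549 0.2359] 84.74750943346184 -8.81
0.021 [0.4556 0.2346] 85.06128214422408 -8.59
0.024 [0.4491 0.2439] 86.5947435260632 -9.52
0.027 [0.4498 0.2422] 87.37183835671198 -9.47
0.03 [0.4548 0.2513] 83.61872783172005 -10.3
146 0.05606972684057865 ((458.4478759765625, 266.9999084472656), (73.10375213623047, 56.19244384765625), 84.39913940429688)
tilt deg [-0.4652 -1.6533]
mask 5.61
cream 7.38
teal 7.15
bay 7.93
```

Arm still hides part of the stack. Moving it away and rechecking.

Request:
jog_arm --motion '[[[-0.3,0,0,0,0,0,0],[-0.6,0,0,0,0,0,0],[-0.9,0,0,0,0,0,0]]]'

```text
time_s: 22.25
tool_pos: [0.4293, -0.0288, 0.1646]
tool_rot: [180.0, -0.0, 84.6]
force: [0.6, 0.2, -0.3]
grip_width: 0.0871
grasp_force: 0.0
```

Request:
jog_arm --motion '[[[-0.3,0,0,0,0,0,0],[-0.6,0,0,0,0,0,0],[-0.9,0,0,0,0,0,0]]]'

```text
time_s: 22.55
tool_pos: [0.4207, -0.1188, 0.1645]
tool_rot: [180.0, -0.0, 84.5]
force: [0.1, -0.1, -0.4]
grip_width: 0.0868
grasp_force: 0.0
```

Request:
jog_arm --motion '[[[-0.3,0,0,0,0,0,0],[-0.6,0,0,0,0,0,0],[-0.9,0,0,0,0,0,0],[-0.9,0,0,0,0,0,0]]]'

```text
time_s: 22.95
tool_pos: [0.4112, -0.2116, 0.1644]
tool_rot: [180.0, 0.1, 84.2]
force: [0.4, 0.8, -0.5]
grip_width: 0.0873
grasp_force: 0.0
```

```bash
python3 - <<'E'
from fitm import *
np.set_printoptions(precision=4,suppress=True)
print(yaw())
I={}
for n in("top","side"):
    p,d=env.read_camera(n); np.savez(f"{n}8.npz",p=p,d=d); I[n]=grads(p)
for dz in(.015,.018,.021,.024,.027,.030):
    x,f=fit("upper",(.4566,.2388,np.radians(84.3)),I,.006,dz); print(dz,x[:2],np.degrees(x[2]),round(f,2))
d=np.load("top8.npz")["d"];K,o,M=cam("top")
v,u=np.mgrid[:420,:560]; W=(np.stack([(u-K[0,2])/K[0,0]*d,(v-K[1,2])/K[1,1]*d,d],-1)@M.T+o)
q=W[240:276,148:204].reshape(-1,3);h=q[(q[:,2]>.046)&(q[:,2]<.1)];print(len(h),np.median(h[:,2]),cv2.minAreaRect((h[:,:2]*1000).astype(np.float32)))
A=np.c_[h[:,:2]-h[:,:2].mean(0),np.ones(len(h))];print("tilt deg",np.degrees(np.linalg.lstsq(A,h[:,2],rcond=None)[0][:2]))
G=lambda k:np.load(k)["p"].astype(np.uint8)@np.array([.33,.33,.33])
a,b=[G(f"top{i}.npz").astype(np.float32) for i in(0,8)]
for nm,(u0,v0,u1,v1) in dict(mask=(255,145,295,180),cream=(212,140,245,175),teal=(375,195,408,228),bay=(125,160,220,220),table=(225,215,260,240)).items(): print(nm,abs(a-b)[v0:v1,u0:u1].mean().round(2),cv2.phaseCorrelate(a[v0:v1,u0:u1].copy(),b[v0:v1,u0:u1].copy()))
E
```

```text
(array([ 0.4112, -0.2116,  0.1644]), array([179.99,   0.05,  84.16]), array([ 0.4,  0.8, -0.5]), 0.0872626970700865, 0.0, 22.95)
0.015 [0.4622 0.2438] 83.93167613162785 -16.05
0.018 [0.4626 0.242 ] 83.8076704635988 -15.57
0.021 [0.4632 0.2404] 83.86182857195408 -14.13
0.024 [0.4603 0.233 ] 84.41153243560909 -14.53
0.027 [0.4601 0.2312] 83.90358681710957 -15.47
0.03 [0.4601 0.2295] 83.95860651317335 -15.71
250 0.05637026877906126 ((456.1378479003906, 244.7678680419922), (117.07997131347656, 55.988338470458984), 83.87620544433594)
tilt deg [-0.9698  0.2746]
mask 5.98 ((0.0014090051471882248, 0.0012338747648890092), 1.0240093208021588)
cream 8.05 ((0.01598225406837983, 0.04874281743986231), 1.0201419878889013)
teal 7.77 ((0.014438632920153793, 0.024836546892416322), 1.0035865542329387)
bay 7.73 ((-0.015388814621488223, -0.0153552056575883), 0.9804161853260465)
table 8.54 ((0.11180692220543875, 0.4035760222062965), 1.0920259613460965)
```

Stack rim is at 56 mm, level and centred on the lower tray. The jars and timer have not moved, and the rake lies clear. Handing in.

```bash
python3 -c "
from cell import env
print(env.sign_off())"
```

```text
the job is handed in; nothing more can be done
None
```

I drew the upper tray out of the bay with the rake, laid the rake down clear of the trays, and stacked the tray flush on the lower one (rim measured at 56 mm, level to about 1°). The jars and timer have not moved, and I handed the job in at about 23 s; no verdict was returned.

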